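# Fill the snack bowl from the nut dispenser

### The arm

A 7-joint arm with a two-finger parallel gripper is mounted at the origin on a cart in front of the work surface, level with it; the furniture and walls round the work are solid. World frame = base frame: x ahead of the robot, y to its left, z up, the work surface at z = 0. Lengths are in m, angles in rad, forces in N, time in s.
With the tool pointing down it reaches from about 0.35 to 0.9 m from the base axis. Payload 8.1 kg.
Tool frame: the origin (TCP) lies midway between the tips of the shut fingers; the grasp point (between the pads) lies arm.grip_point_offset behind it (arm.grip_point_offset is the distance from the TCP to the grasp point, in m); y points along the fingers, z is the direction in which the jaws open and shut, and the axes are right-handed (so a half turn about y gives the same grasp; the last joint's range is limited). The gripper opens to 92 mm and grips with 3 to 60 N. Pads are 19 mm wide; open, the fingers measure 130 mm over their backs; the gripper's body (75 mm by 190 mm) begins 47 mm behind the grasp point.
Start: joints at [1.171, 0.434, 0.025, 1.573, -0.012, 1.134, -0.075], TCP at [0.183, -0.598, 0.207] pointing down, gripper open.
Joint ranges: [-2.62, 2.62], [-0.44, 2.09], [-1.27, 1.32], [0.08, 2.57], [-1.32, 4.46], [0.12, 2], [-2.74, 2.74]. Speed limits (rad/s): [2.22, 2.22, 3.01, 3.01, 3.14, 3.14, 3.14].

### API

Orientations are given as a rotation vector (axis times angle).
In Python, from cell import arm, get_image, camera_info gives the robot as it stands.
- The arm moves only by the tool carry_out, never from a script. Its argument "steps" is one flat list of numbers, 5 for each row, row after row: the opening, from 0 (shut) to 1 (fully open), then the shift along the world's x, y, z in units of 0.1 m (1.0 is 0.1 m), then the turn about the world's z in units of 45 degrees (1.0 is 45 degrees). In form: [hand, dx, dy, dz, spin, hand, dx, dy, dz, spin, ...]. A call has 1 to 12 rows; each row is the pose to reach, as a shift and turn from the pose commanded when the call began; what a row does not reach only later rows make up. A row lasts 1/10 s, in which the tool goes at most 50 mm and 8.59 degrees, less where a joint would pass 70% of its speed; a pose out of reach is approached as far as the arm can. A call with a number of a shift or a turn outside -1 to 1 is refused whole. A call with a gripper value outside its range is refused whole. The fingers move at their own pace and stop on an object; "grip_force" is the grip in N (left out, the last holds). Time passes only in rows, so rows that repeat a pose let the fingers close. It gives the time, the measured TCP pose, the force and the opening at its end, in the units of the state.
- arm.observe(): the state, without advancing time (a new reading comes with each control period).
- get_image(name): name is "side" or "top"; returns (picture, depth): 420x560x3 uint8, red, green, blue; 420x560 float32, m along the optical axis (not along the pixel's ray), 0 where there is no reading.
- camera_info(name): a dict with "fovy" (degrees; the focal length in pixels is half the picture's height over the tangent of half this angle, whatever the lens; pixels are square), "cx", "cy" (the principal point, pixels), "dist_coeffs" ([k1, k2, p1, p2, k3] as OpenCV has them; the pictures are not rectified), "R" (3x3) and "t" (3): a world point X has camera coordinates R X + t. Camera axes: x right, y down, z forward; pixel columns grow to the right and rows downward; lengths in m; the calibration is good to about 2 mm. A picture is of the moment at which its call begins. camera_info takes no time and is no camera call.
- arm.sign_off(): hands the job in, once; it reports no verdict.
The state is a dict: "clock": time; "joints": joint angles; "dq": joint speeds; "joint_efforts": joint torques, N m; "position": TCP position; "ee_rot": TCP orientation; "force": force on the tool from outside, world axes, zero at the start; "ft_torque": the same for the moment, N m; "width": opening from 0.0 (shut) to 1.0 (fully open).
Only numpy, scipy, OpenCV 4.12 (cv2) and the standard library are available. Lean on these libraries where they do the work, as an engineer would, in place of code of your own. Each camera call takes 0.05 s, during which the arm holds its last target. There are 200 camera calls.

### The job

With the fingertips alone, and without lifting anything, push the steel bowl across the worktop up to the wooden stand of the nut dispenser, so that it stands centred under the spout. Then press the dispenser's lever paddle all the way down, so that the linked spout lid lifts and all five walnuts roll into the bowl, and let the lever come up slowly under the fingertips until the lid is fully shut, so that the lid does not slam. Do not touch the lid or the walnuts, and leave everything else where it stands.

Things in the scene. Friction and masses are not known exactly. Their poses are not given: they have to be found in the camera images.
- dispenser: Fixed nut dispenser, 284 mm high: brown wooden stand 122 mm wide under a clear hopper 88 mm wide. Origin on the worktop at the middle of the stand's front edge; x points away from the user into the stand, y to the user's left. The stand's upright front panel is at x = 0. The chute overhangs it: lip at x = -40 mm, 60 mm up, centred on y = 0. Hopper front wall at x = -45 mm, 142 to 250 mm up.
- spout_spot (a point): Point on the worktop 72 mm out from the stand's front panel, centred on the spout (dispenser frame -72, 0, 0 mm): where the centre of the bowl belongs. A bowl touching the panel has its centre about 70 mm out. Same axes as the dispenser. Wall cabinets hang above the stand, 560 mm up, their handles level with its front panel at 630 mm: keep the wrist and forearm low and clear of them.
- paddle (a point): Middle of the top face of the black paddle at the lever's end, 34 x 44 mm (44 along the dispenser's y), 10 mm thick. With the lever up it is 145 mm above the worktop, 100 mm in front of the stand's panel and 142 mm right of the spout's middle. It moves with the lever, on an arc about a pivot 95 mm behind it and 130 mm up: 47 mm down when fully pressed, within 6 mm of the same horizontal place.
- lever (a joint): Angle of the lever: 0 up (rest, held by a spring), 0.5 fully pressed (a firm stop). Pressing the paddle takes about 3 N at first and 6 N at the bottom; let go, it springs back at once and the lid slams.
- spout_lid (a joint): Opening angle of the black spout lid (86 mm wide, 68 mm high), which hangs in front of the chute's mouth from a shaft 130 mm up: 0 shut, 1.2 fully open, swinging out and up towards the user, reaching at most 115 mm in front of the stand. Geared to the lever: it opens 2.4 times the lever's angle. Raising the paddle at up to 40 mm/s lowers the lid gently.
- bowl: Loose steel bowl, 141 mm across the rim, 92 mm across the foot, 54 mm high, wall 4 mm, 0.28 kg give or take a third. Origin at the middle of its underside, z up. The side flares: radius 59 mm at 14 mm up, 66 mm at 34 mm up, so upright fingers meet it at the rim.
- walnut1: One of five walnuts, about 34 mm thick and 36 mm long, 14 g, waiting behind the spout lid on the sloping chute floor, in one of its two lanes. Origin at its centre. It rolls out by itself within about a second once the lid is open.
- walnut2: Walnut like walnut1, origin at its centre.
- walnut3: Walnut like walnut1, origin at its centre.
- walnut4: Walnut like walnut1, origin at its centre.
- walnut5: Walnut like walnut1, origin at its centre.
- mug: Dotted mug, 82 mm across, 91 mm high, on the right; a bystander. Origin at the middle of its underside.
- honey: Glass jar with a metal lid, 64 mm across, 109 mm high, left of the dispenser; a bystander. Origin at the middle of its underside.
- peanut: Jar with a green lid, 76 mm across, 91 mm high, left of the dispenser; a bystander. Origin at the middle of its underside.
- spice: Spice jar with a green cap, 46 mm across, 106 mm high, right of the dispenser; a bystander. Origin at the middle of its underside.
- fruit: Lemon, 71 x 53 x 51 mm; a bystander. Origin at the middle of its underside.
- spoon: Steel teaspoon lying flat, 132 mm long, 11 mm high; a bystander. Origin at the middle of its underside.

How it is judged:
On the way, in this order (a step that is already met when the one before it is completed fails the run):
1. the bowl stands under the spout (centre within 30 mm of spout_spot) while the lid is still shut (horizontal distance between bowl and spout_spot below 0.03 m and value of joint spout_lid below 0.05 rad), for 0.2 s.
2. the lever is pressed down by the fingertips and the lid stands open (over 1.0 rad), the bowl still under the spout (value of joint spout_lid above 1 rad and contact force between the fingers and lever above 0.5 N and horizontal distance between bowl and spout_spot below 0.03 m), for 0.3 s.
3. all walnuts are in the bowl and the lid has come down almost shut (below 0.3 rad) still carried by the fingertips on the lever (value of joint spout_lid below 0.3 rad and contact force between the fingers and lever above 0.3 N and horizontal distance between each of walnut1, walnut2, walnut3, walnut4, walnut5 and bowl below 0.06 m and z of each of walnut1, walnut2, walnut3, walnut4, walnut5 in the frame of bowl below 0.065 m), for 0.03 s.
At the end, for the whole second after the job is handed in: The spout lid is shut (under 0.05 rad), the bowl stands upright and at rest on the worktop with its centre within 30 mm of spout_spot, and all five walnuts lie in it (centres within 60 mm of its axis and less than 65 mm above its underside) (all of step 1 and angle between bowl's own z axis and vertical below 0.1 rad and height (world z) of bowl below 0.006 m and linear speed of bowl below 0.02 m/s and horizontal distance between each of walnut1, walnut2, walnut3, walnut4, walnut5 and bowl below 0.06 m and z of each of walnut1, walnut2, walnut3, walnut4, walnut5 in the frame of bowl below 0.065 m); the robot touches nothing.
It fails at once if the lid slams: it closes faster than 2.5 rad/s in the last 0.3 rad (value of joint spout_lid below 0.3 rad and velocity of joint spout_lid below -2.5 rad/s).
It fails at once if the bowl is lifted or tipped (height (world z) of bowl above 0.012 m or angle between bowl's own z axis and vertical above 0.35 rad).
It fails at once if the robot touches the lid (contact force between any of the arm, the fingers and spout_lid above 0.5 N).
It fails at once if the robot touches a walnut (contact force between any of the arm, the fingers and walnut1 above 0.5 N or contact force between any of the arm, the fingers and walnut2 above 0.5 N or contact force between any of the arm, the fingers and walnut3 above 0.5 N or contact force between any of the arm, the fingers and walnut4 above 0.5 N or contact force between any of the arm, the fingers and walnut5 above 0.5 N).
It fails at once if a bystander is moved more than 20 mm or lifted (distance of any of mug, honey, peanut, spice, fruit, spoon from where it was at the start of the episode above 0.02 m).
It also fails if it takes over 54 s, if anything falls off the work surface, if the arm or the gripper's body presses on something with over 40 N, if the wrist force passes 120 N, or if a joint passes its speed limit or range.

## Working session

There is one attempt and no reset: what is moved stays moved. The work goes in short steps, Python scripts to look and compute and a tool call to move; the robot and the scene stay as the last step left them, time stands still between calls to the robot, and variables do not carry over. Pictures are saved under pics/ and viewed, about 8 in all and at most 12, crops included, and the job is handed in when it is done.

Besides the shell and the picture viewer there is one more tool, called after "Request:" by a JSON object that holds its "name" and its "arguments", one argument or row to a line. carry_out: Moves the arm, as the interface text tells. Shifts and turns lie within -1 to 1; 1 stands for 0.1 m of shift or 45 degrees of turn. Its arguments: {"type":"object","properties":{"steps":{"type":"array","items":{"type":"number"}},"grip_force":{"type":"number"}},"required":["steps"]}

```bash
mkdir -p pics; cat > h.py <<'E'
import numpy as np, cv2
from cell import arm,get_image,camera_info
def cam(n):
    c=camera_info(n); f=210/np.tan(np.radians(c["fovy"])/2)
    K=np.array([[f,0,c["cx"]],[0,f,c["cy"]],[0,0,1]]); return K,np.array(c["dist_coeffs"],float),np.array(c["R"]),np.array(c["t"])
def cloud(n,depth):
    K,d,R,t=cam(n); h,w=depth.shape
    u,v=np.meshgrid(np.arange(w),np.arange(h))
    p=cv2.undistortPoints(np.stack([u,v],-1).reshape(-1,1,2).astype(np.float64),K,d).reshape(h,w,2)
    X=np.dstack([p*depth[...,None],depth])
    W=(X-t)@R; W[depth==0]=np.nan; return W
def proj(n,P):
    K,d,R,t=cam(n); return cv2.projectPoints(np.array(P,float).reshape(-1,1,3),cv2.Rodrigues(R)[0],t,K,d)[0].reshape(-1,2)
E
python3 - <<'E'
from h import *
for n in("side","top"):
    im,d=get_image(n); cv2.imwrite(f"pics/{n}0.png",im[...,::-1]); np.save(n+"0.npy",d); 
    print(n,cam(n)[2:], -cam(n)[2].T@cam(n)[3])
print(arm.observe(),arm.grip_point_offset)
E
```

```text
side (array([[-0.74501615, -0.66691495,  0.01324338],
       [-0.44795082,  0.48550135, -0.75075196],
       [ 0.49425803, -0.56525471, -0.66045145]]), array([0.4066777 , 0.34592623, 1.28752431])) [-0.17842984  0.83105097  1.1046663 ]
top (array([[-0.05840492, -0.99829022, -0.00234592],
       [-0.95288362,  0.05644878, -0.2980375 ],
       [ 0.29766035, -0.01517147, -0.95455128]]), array([0.04328286, 0.53744811, 1.10272519])) [0.18641587 0.02960054 1.21288897]
{'clock': 0.1, 'joints': array([ 1.17141951,  0.43511813,  0.02499111,  1.57402088, -0.01162371,
        1.13397987, -0.07508941]), 'dq': array([ 0.00043863, -0.00018098,  0.00072326, -0.00167502, -0.00128948,
        0.00055115, -0.00106422]), 'joint_efforts': array([ 3.04103654e-03, -6.69133902e+01,  9.88085009e-01, -3.15147364e+01,
       -6.05705939e-02,  3.75026988e-02,  5.31902901e-05]), 'position': array([ 0.18257703, -0.59722862,  0.2059398 ]), 'ee_rot': array([-0.30848315,  2.06342239, -2.06061861]), 'force': array([-0.1508927 , -0.34584954,  0.4231978 ]), 'ft_torque': array([-0.02534507,  0.0115285 ,  0.03764432]), 'width': 0.9991017143694513} 0.0188
```

View pics/side0.png

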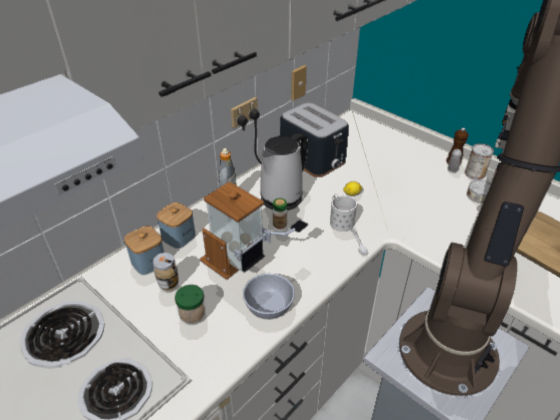

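View pics/top0.png

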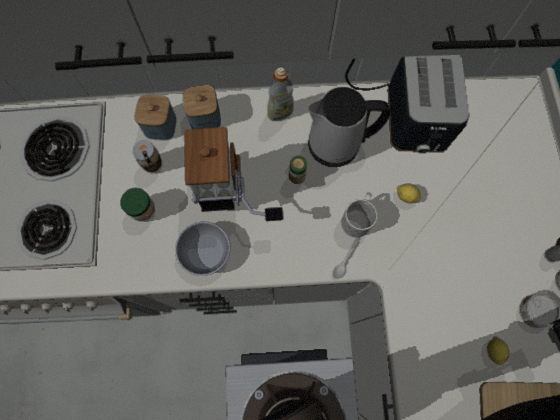

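The top view shows the bowl at about (203,248), the paddle at (274,214), the black lid at (217,198) and the spoon and mug on the right at (350,245). Next I'll measure them.

```bash
python3 - <<'E'
from h import *
d=np.load("top0.npy"); W=cloud("top",d); im=cv2.imread("pics/top0.png")
cv2.imwrite("pics/crop.png",cv2.resize(im[110:300,110:410],None,fx=2.6,fy=2.6,interpolation=cv2.INTER_CUBIC))
print("table z",np.nanmedian(W[250:270,300:330,2]), "edge")
# bowl rim: points at z 45..58mm in window
def win(u0,u1,v0,v1):
    return W[v0:v1,u0:u1].reshape(-1,3), im[v0:v1,u0:u1].reshape(-1,3)
P,_=win(165,240,210,285); r=P[(P[:,2]>.044)&(P[:,2]<.062)]
from scipy.optimize import least_squares
s=least_squares(lambda q:np.hypot(r[:,0]-q[0],r[:,1]-q[1])-q[2],[np.median(r[:,0]),np.median(r[:,1]),.069],loss='soft_l1',f_scale=.003)
print("bowl",s.x,len(r),np.ptp(r,0))
P,c=win(255,295,200,228); k=(c.max(1)<60)&(P[:,2]>.12)&(P[:,2]<.17)
print("paddle",k.sum(),P[k].mean(0),P[k].min(0),P[k].max(0)); print(cv2.minAreaRect((P[k][:,:2]*1000).astype(np.float32)))
P,c=win(180,240,120,200); k=(P[:,2]>.24)&(P[:,2]<.30)
print("roof",k.sum(),cv2.minAreaRect((P[k][:,:2]*1000).astype(np.float32)),P[k].mean(0))
P,c=win(195,240,185,214); k=(c.max(1)<50)&(P[:,2]>.04)
print("lid",k.sum(),P[k].mean(0),cv2.minAreaRect((P[k][:,:2]*1000).astype(np.float32)),P[k].min(0),P[k].max(0))
for n,(u0,u1,v0,v1) in dict(mug=(335,385,190,240),spoon=(330,365,235,280),peanut=(118,158,185,222),honey=(133,163,140,172),spice=(285,308,153,185),lemon=(395,422,180,205)).items():
    P,_=win(u0,u1,v0,v1); k=P[:,2]>(.005 if n=="spoon" else .03); print(n,np.percentile(P[k],[2,50,98],axis=0).round(3).tolist())
S=cloud("side",np.load("side0.npy"));ims=cv2.imread("pics/side0.png")
P=S[275:325,235:305].reshape(-1,3); r=P[(P[:,2]>.044)&(P[:,2]<.062)]
s=least_squares(lambda q:np.hypot(r[:,0]-q[0],r[:,1]-q[1])-q[2],[np.median(r[:,0]),np.median(r[:,1]),.069],loss='soft_l1',f_scale=.003); print("bowl side",s.x)
P=S[215:240,285:315].reshape(-1,3);c=ims[215:240,285:315].reshape(-1,3);k=(c.max(1)<60)&(P[:,2]>.12)&(P[:,2]<.17);print("paddle side",k.sum(),P[k].mean(0),cv2.minAreaRect((P[k][:,:2]*1000).astype(np.float32)))
E
```

```text
table z -0.0010844422699958114 edge
bowl [0.43827268 0.2031301  0.06725794] 463 [0.16653702 0.14140781 0.01706694]
paddle 211 [0.49224091 0.01845253 0.14338305] [ 0.47741824 -0.00225545  0.13678695] [0.50833208 0.03893803 0.14862076]
((492.5204772949219, 18.308822631835938), (40.805458068847656, 31.157711029052734), 87.5876235961914)
roof 2471 ((604.8982543945312, 161.90643310546875), (134.43817138671875, 98.99124908447266), 1.1207091808319092) [0.60129192 0.16094677 0.26347868]
lid 362 [0.54243619 0.1588809  0.08647502] ((563.985595703125, 154.93905639648438), (61.05175018310547, 104.23414611816406), 1.0662755966186523) [0.5331545  0.10229755 0.04984507] [0.59524971 0.20659308 0.13781034]
mug [[0.455, -0.239, 0.031], [0.502, -0.208, 0.071], [0.549, -0.163, 0.092]]
spoon [[0.349, -0.207, 0.005], [0.402, -0.169, 0.008], [0.458, -0.129, 0.024]]
peanut [[0.527, 0.336, 0.037], [0.557, 0.365, 0.09], [0.595, 0.404, 0.096]]
honey [[0.666, 0.318, 0.035], [0.685, 0.341, 0.106], [0.718, 0.371, 0.113]]
spice [[0.611, -0.073, 0.034], [0.624, -0.051, 0.102], [0.653, -0.031, 0.108]]
lemon [[0.538, -0.376, 0.031], [0.559, -0.347, 0.043], [0.584, -0.324, 0.052]]
bowl side [0.43878454 0.20559699 0.06667055]
paddle side 93 [0.49295203 0.02101774 0.14431568] ((493.4701843261719, 21.003543853759766), (39.64328384399414, 32.486385345458984), 88.46986389160156)
```

View pics/crop.png

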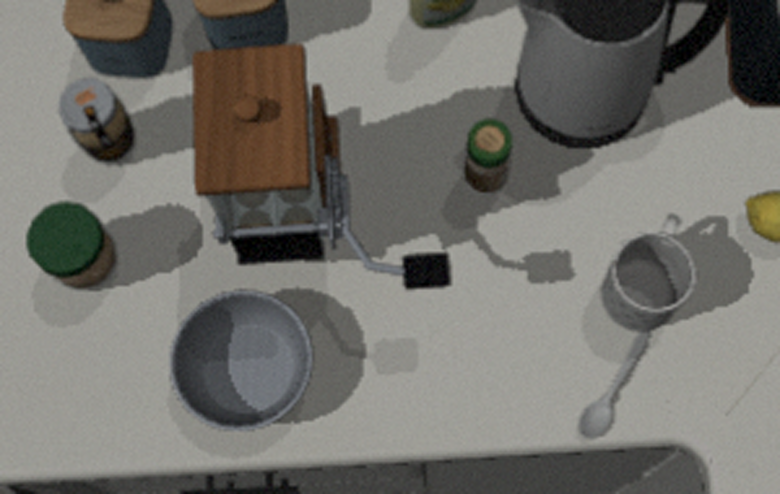

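```bash
python3 - <<'E'
from h import *
from scipy.spatial.transform import Rotation as R
print(R.from_rotvec(arm.observe()["ee_rot"]).as_matrix().round(3))
W=cloud("top",np.load("top0.npy")); im=cv2.imread("pics/top0.png")
# yaw: roof front edge (row where z drops) and side edges
P=W[120:200,180:240].reshape(-1,3); P=P[(P[:,2]>.245)&(P[:,2]<.275)]
h=cv2.convexHull((P[:,:2]*1000).astype(np.float32)).reshape(-1,2); 
ys=np.arange(.125,.20,.005); f=[np.percentile(P[abs(P[:,1]-y)<.003,0],2) for y in ys]
print("front edge slope deg",np.degrees(np.polyfit(ys,f,1)[0]),np.mean(f))
xs=np.arange(.555,.65,.005)
for q in(2,98):
    f=[np.percentile(P[abs(P[:,0]-x)<.003,1],q) for x in xs]; print("side",np.degrees(np.polyfit(xs,f,1)[0]),np.mean(f))
E
```

```text
[[-0.956 -0.001  0.292]
 [-0.292  0.001 -0.956]
 [ 0.    -1.    -0.001]]
front edge slope deg -0.7371920468752133 0.5391784880624861
side 1.7840697058817767 0.1146177123333723
side 2.3261824713369683 0.2084538575327801
```

Request:
{"name": "carry_out", "arguments": {
  "steps": [1, 0.5, 0.5, 0, 0, 1, 1, 1, 0, 0, 1, 1, 1, 0, 0]
}}

```text
clock: 0.4
position: [0.2844, -0.4955, 0.2062]
ee_rot: [-0.308, 2.062, -2.06]
force: [0.5, 0.5, -0.5]
width: 0.999
```

Request:
{"name": "carry_out", "arguments": {
  "steps": [1, 0.5, 0.5, 0, -0.18, 1, 0.9, 1, 0, -0.36, 1, 0.9, 1, 0, -0.36]
}}

```text
clock: 0.7
position: [0.3745, -0.395, 0.2064]
ee_rot: [-0.012, 2.217, -2.215]
force: [1.0, -0.9, 0.5]
width: 1.0
```

Request:
{"name": "carry_out", "arguments": {
  "steps": [1, 0.2, 0.5, 0, -0.18, 1, 0.4, 1, 0, -0.36, 1, 0.4, 1, 0, -0.36]
}}

```text
clock: 1.0
position: [0.4148, -0.2923, 0.2064]
ee_rot: [-0.28, -2.08, 2.076]
force: [0.1, -0.5, 0.6]
width: 1.001
```

Request:
{"name": "carry_out", "arguments": {
  "steps": [1, 0, 0.5, 0, -0.14, 1, 0, 1, 0, -0.28, 1, 0, 1, 0, -0.28]
}}

```text
clock: 1.3
position: [0.4129, -0.1909, 0.2064]
ee_rot: [-0.482, -1.952, 1.947]
force: [-0.4, -0.6, -0.5]
width: 0.998
```

Request:
{"name": "carry_out", "arguments": {
  "steps": [1, 0, 0.5, 0, 0, 1, 0, 1, 0, 0, 1, 0, 1, 0, 0]
}}

```text
clock: 1.6
position: [0.4127, -0.0918, 0.2066]
ee_rot: [-0.477, -1.955, 1.952]
force: [1.0, -1.1, -0.1]
width: 0.999
```

Request:
{"name": "carry_out", "arguments": {
  "steps": [1, -0.1, 0.5, 0, 0, 1, -0.1, 1, 0, 0, 1, -0.1, 1, 0, 0]
}}

```text
clock: 1.9
position: [0.4026, 0.0077, 0.2069]
ee_rot: [-0.479, -1.955, 1.951]
force: [0.3, -0.4, -0.3]
width: 0.997
```

Request:
{"name": "carry_out", "arguments": {
  "steps": [1, -0.1, 0.5, 0, 0, 1, -0.2, 1, 0, 0, 1, -0.2, 1, 0, 0]
}}

```text
clock: 2.2
position: [0.3818, 0.1074, 0.2069]
ee_rot: [-0.479, -1.955, 1.951]
force: [-0.6, -1.5, 0.6]
width: 1.001
```

Request:
{"name": "carry_out", "arguments": {
  "steps": [1, -0.1, 0.5, 0, 0, 1, -0.2, 1, 0, 0, 1, -0.2, 1, 0, 0]
}}

```text
clock: 2.5
position: [0.3622, 0.2061, 0.2067]
ee_rot: [-0.481, -1.953, 1.949]
force: [-0.5, -0.1, 1.0]
width: 0.996
```

Request:
{"name": "carry_out", "arguments": {
  "steps": [1, -0.04, 0.39, -0.2, 0, 1, -0.04, 0.39, -0.6, 0, 1, -0.04, 0.39, -0.8, 0, 1, -0.04, 0.39, -0.8, 0]
}}

```text
clock: 2.9
position: [0.3557, 0.2415, 0.123]
ee_rot: [-0.477, -1.944, 1.957]
force: [-0.6, 0.4, 1.1]
width: 0.999
```

Request:
{"name": "carry_out", "arguments": {
  "steps": [1, 0, 0.03, -0.4, 0, 1, 0, 0.03, -0.8, 0, 1, 0, 0.03, -1, 0, 1, 0, 0.03, -1, 0]
}}

```text
clock: 3.3
position: [0.3581, 0.2422, 0.0253]
ee_rot: [-0.483, -1.943, 1.95]
force: [0.0, -0.5, 0.5]
width: 1.001
```

```bash
python3 - <<'E'
from h import *
im,d=get_image("side"); cv2.imwrite("pics/s1.png",cv2.resize(im[170:400,150:450,::-1],None,fx=2.6,fy=2.6)); print(arm.observe()["position"])
E
```

```text
[0.35895684 0.24293309 0.02669178]
```

View pics/s1.png

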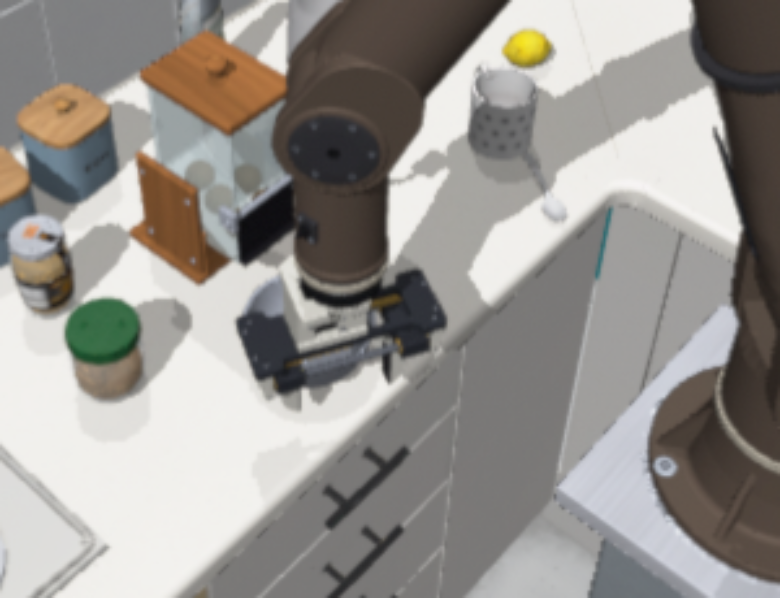

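The fork of the fingers stands low behind the bowl, whose rim shows at about (270,300) in the crop, and the gripper is clear of the lid. I'll push slowly along the fork axis.

Request:
{"name": "carry_out", "arguments": {
  "steps": [1, 0.1, -0.05, 0, 0, 1, 0.17, -0.085, 0, 0, 1, 0.22, -0.11, 0, 0, 1, 0.27, -0.135, 0, 0, 1, 0.32, -0.16, 0, 0, 1, 0.37, -0.185, 0, 0, 1, 0.42, -0.21, 0, 0, 1, 0.47, -0.235, 0, 0, 1, 0.52, -0.26, 0, 0, 1, 0.57, -0.285, 0, 0, 1, 0.6, -0.3, 0, 0, 1, 0.6, -0.3, 0, 0]
}}

```text
clock: 4.55
position: [0.4191, 0.214, 0.0266]
ee_rot: [-0.486, -1.948, 1.948]
force: [-1.8, 0.4, 2.6]
width: 1.0
```

```bash
cat >> h.py <<'E'
def bowl(n,guess,tag=None):
    from scipy.optimize import least_squares
    im,d=get_image(n); W=cloud(n,d); P=W.reshape(-1,3)
    r=P[(abs(P[:,2]-.051)<.006)&(np.hypot(P[:,0]-guess[0],P[:,1]-guess[1])<.085)&(np.hypot(P[:,0]-guess[0],P[:,1]-guess[1])>.05)]
    s=least_squares(lambda q:np.hypot(r[:,0]-q[0],r[:,1]-q[1])-.068,guess,loss='soft_l1',f_scale=.003)
    res=np.hypot(r[:,0]-s.x[0],r[:,1]-s.x[1])-.068
    a=np.degrees(np.arctan2(*(r[:,:2]-s.x).T[::-1])); k=abs(res)<.004
    print(n,"bowl",s.x.round(4),len(r),"inl",k.sum(),np.histogram(a[k],np.arange(-180,181,45))[0])
    if tag: cv2.imwrite(f"pics/{tag}.png",cv2.resize(im[130:290,140:320,::-1] if n=="top" else im[170:360,150:390,::-1],None,fx=3,fy=3))
    return im,W
E
python3 - <<'E'
from h import *
o=arm.observe();print(o["position"],o["force"])
bowl("top",[.47,.185],"t2"); bowl("side",[.47,.185])
E
```

```text
[0.41913822 0.21397391 0.02657938] [-1.81051675  0.43650179  2.58221576]
top bowl [0.4679 0.1868] 155 inl 154 [ 0 33 51 48 22  0  0  0]
side bowl [0.4701 0.1886] 111 inl 97 [14 17  0  5  1  0 19 41]
```

View pics/t2.png

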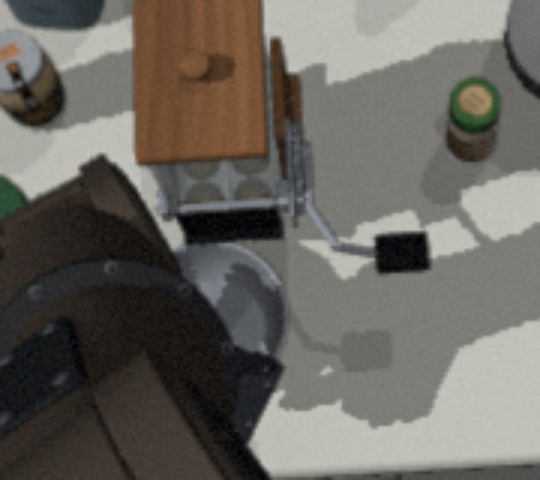

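Top view: the bowl, its rim right edge at (285,310) in the crop, is about 50 mm short of the spot. I need to check the clearance of the wrist part at (95,160) to the hopper before continuing.

```bash
python3 - <<'E'
from h import *
for n in("top","side"):
    im,d=get_image(n); P=cloud(n,d).reshape(-1,3); c=im.reshape(-1,3)
    Q=P+[.049,-.026,0]
    dark=(c.max(1)<90)|True
    k=(Q[:,0]>.48)&(Q[:,1]>.04)&(Q[:,1]<.40)&(P[:,2]>.10)&(P[:,0]<.60)&~((P[:,0]>.525)&(P[:,1]<.225)&(P[:,2]<.29))&(np.hypot(P[:,0]-.557,P[:,1]-.365)>.06)&~((P[:,1]<.045)&(P[:,2]<.17))
    q=Q[k]
    for a,b in((.1,.2),(.2,.3),(.3,.4),(.4,.5),(.5,.8)):
        m=(q[:,2]>a)&(q[:,2]<b)
        if m.any(): print(n,a,b,m.sum(),"xmax",q[m][np.argmax(q[m,0])].round(3),"xmax in y<.23",q[m&(q[:,1]<.23)][:,0].max() if (m&(q[:,1]<.23)).any() else None)
E
```

```text
top 0.1 0.2 39 xmax [0.574 0.055 0.138] xmax in y<.23 0.5736581570908198
top 0.4 0.5 449 xmax [0.527 0.17  0.442] xmax in y<.23 0.5266502241683638
top 0.5 0.8 1107 xmax [0.649 0.255 0.639] xmax in y<.23 0.6489796461675813
side 0.1 0.2 373 xmax [0.543 0.255 0.151] xmax in y<.23 0.5161976174332633
side 0.2 0.3 133 xmax [0.52  0.217 0.211] xmax in y<.23 0.5196130920381874
side 0.3 0.4 31 xmax [0.494 0.22  0.32 ] xmax in y<.23 0.4937978689879661
side 0.4 0.5 203 xmax [0.527 0.171 0.44 ] xmax in y<.23 0.527292374777794
side 0.5 0.8 486 xmax [0.649 0.208 0.64 ] xmax in y<.23 0.6489706334718054
```

```bash
python3 - <<'E'
from h import *
for n in("top","side"):
    im,d=get_image(n); P=cloud(n,d).reshape(-1,3); 
    for y0 in np.arange(-.2,.45,.05):
        k=(P[:,1]>y0)&(P[:,1]<y0+.05)&(P[:,2]>.45)&(P[:,2]<.85)&(P[:,0]>.3)&(P[:,0]<.66)
        if k.sum(): 
            h=[(round(x,2),int(m.sum()),round(float(P[m,2].min()),2),round(float(P[m,2].max()),2)) for x in np.arange(.3,.66,.04) if (m:=k&(P[:,0]>x)&(P[:,0]<x+.04)).any()]
            print(n,round(y0,2),h)
print(arm.observe()["joints"].round(2))
E
```

```text
top -0.2 [(np.float64(0.62), 1855, 0.56, 0.7)]
top -0.15 [(np.float64(0.62), 1928, 0.56, 0.7)]
top -0.1 [(np.float64(0.62), 1950, 0.56, 0.7)]
top -0.05 [(np.float64(0.62), 2064, 0.56, 0.71)]
top -0.0 [(np.float64(0.62), 2119, 0.56, 0.71)]
top 0.05 [(np.float64(0.3), 30, 0.61, 0.62), (np.float64(0.58), 174, 0.63, 0.64), (np.float64(0.62), 2080, 0.56, 0.71)]
top 0.1 [(np.float64(0.3), 1026, 0.61, 0.73), (np.float64(0.34), 265, 0.54, 0.65), (np.float64(0.38), 20, 0.49, 0.57), (np.float64(0.58), 288, 0.63, 0.64), (np.float64(0.62), 1988, 0.56, 0.72)]
top 0.15 [(np.float64(0.3), 585, 0.64, 0.72), (np.float64(0.34), 367, 0.57, 0.66), (np.float64(0.38), 365, 0.45, 0.58), (np.float64(0.42), 291, 0.45, 0.51), (np.float64(0.46), 21, 0.45, 0.46), (np.float64(0.58), 307, 0.63, 0.64), (np.float64(0.62), 1981, 0.56, 0.72)]
top 0.2 [(np.float64(0.3), 41, 0.64, 0.65), (np.float64(0.34), 123, 0.5, 0.59), (np.float64(0.38), 322, 0.47, 0.56), (np.float64(0.42), 154, 0.45, 0.51), (np.float64(0.46), 6, 0.45, 0.46), (np.float64(0.58), 297, 0.63, 0.64), (np.float64(0.62), 2256, 0.56, 0.73)]
top 0.25 [(np.f
[... 1049 characters left out ...]
4, 0.56, 0.77)]
side 0.2 [(np.float64(0.3), 1262, 0.45, 0.65), (np.float64(0.34), 1172, 0.45, 0.61), (np.float64(0.38), 321, 0.45, 0.57), (np.float64(0.42), 61, 0.45, 0.5), (np.float64(0.46), 6, 0.45, 0.46), (np.float64(0.58), 120, 0.63, 0.64), (np.float64(0.62), 1866, 0.56, 0.78)]
side 0.25 [(np.float64(0.34), 5, 0.45, 0.49), (np.float64(0.38), 316, 0.45, 0.5), (np.float64(0.42), 25, 0.45, 0.47), (np.float64(0.58), 126, 0.63, 0.64), (np.float64(0.62), 2204, 0.56, 0.8)]
side 0.3 [(np.float64(0.58), 129, 0.63, 0.64), (np.float64(0.62), 2739, 0.56, 0.81)]
side 0.35 [(np.float64(0.62), 3167, 0.56, 0.82)]
side 0.4 [(np.float64(0.62), 2912, 0.59, 0.83)]
[-0.67  0.44  0.11  2.14 -0.09  0.57 -2.56]
```

All clear; what shows at z 0.63 is the cabinet handles. I'll carry on pushing.

Request:
{"name": "carry_out", "arguments": {
  "steps": [1, 0.04, -0.02, 0, 0, 1, 0.09, -0.045, 0, 0, 1, 0.14, -0.07, 0, 0, 1, 0.19, -0.1, 0, 0, 1, 0.24, -0.13, 0, 0, 1, 0.29, -0.155, 0, 0, 1, 0.34, -0.18, 0, 0, 1, 0.39, -0.205, 0, 0, 1, 0.43, -0.23, 0, 0, 1, 0.46, -0.245, 0, 0, 1, 0.47, -0.25, 0, 0, 1, 0.47, -0.25, 0, 0]
}}

```text
clock: 6.05
position: [0.466, 0.1891, 0.0266]
ee_rot: [-0.486, -1.948, 1.948]
force: [-1.4, 0.4, 1.1]
width: 1.003
```

```bash
python3 - <<'E'
from h import *
o=arm.observe();print(o["position"],o["force"])
bowl("top",[.515,.163]); bowl("side",[.515,.163])
E
```

```text
[0.46598998 0.18911791 0.02663472] [-1.44486617  0.40361877  1.08855828]
top bowl [0.5161 0.162 ] 71 inl 70 [ 0 30 40  0  0  0  0  0]
side bowl [0.5167 0.1641] 97 inl 74 [12 12  1  0  0  0 15 34]
```

Bowl is at about (0.5165, 0.163), within 3 mm of the spot. Next I back off, rise, turn and go to the paddle.

Request:
{"name": "carry_out", "arguments": {
  "steps": [1, -0.1, 0.05, 0, 0, 1, -0.25, 0.13, 0, 0, 1, -0.45, 0.24, 0, 0, 1, -0.6, 0.3, 0.2, 0, 1, -0.6, 0.3, 0.6, 0, 1, -0.6, 0.3, 1, 0, 1, -0.6, 0.3, 1, 0]
}}

```text
clock: 6.85
position: [0.4079, 0.2214, 0.1312]
ee_rot: [-0.491, -1.957, 1.944]
force: [-0.0, 0.5, 0.0]
width: 1.002
```

Request:
{"name": "carry_out", "arguments": {
  "steps": [0, 0, 0, 0.4, 0.15, 0, 0, 0, 0.8, 0.33, 0, 0, -0.3, 0.8, 0.5, 0, 0, -0.6, 0.8, 0.66, 0, 0, -0.8, 0.8, 0.83, 0, 0, -1, 0.8, 1, 0, 0, -1, 0.8, 1, 0, 0, -1, 0.8, 1]
}}

```text
clock: 7.65
position: [0.4055, 0.1197, 0.2065]
ee_rot: [-0.304, 2.064, -2.064]
force: [-0.4, 0.9, -0.5]
width: 0.353
```

Request:
{"name": "carry_out", "arguments": {
  "steps": [0, 0.1, -0.2, 0, 0.16, 0, 0.3, -0.5, 0, 0.32, 0, 0.5, -0.8, 0, 0.48, 0, 0.7, -1, 0, 0.62, 0, 0.7, -1, 0, 0.62, 0, 0.7, -1, 0, 0.62]
}}

```text
clock: 8.25
position: [0.4758, 0.0204, 0.2062]
ee_rot: [-0.726, 1.764, -1.763]
force: [-0.3, 0.4, -0.5]
width: 0.008
```

```bash
python3 - <<'E'
from h import *
o=arm.observe();print(o)
bowl("top",[.515,.163],"t3"); bowl("side",[.515,.163])
E
```

```text
{'clock': 8.25, 'joints': array([-0.31358334,  0.19003664,  0.18738709,  1.93447237, -0.04162425,
        1.02141871, -0.89809688]), 'dq': array([-0.02041724, -0.01623197, -0.0166329 ,  0.01700748,  0.00024577,
        0.00464057, -0.00100555]), 'joint_efforts': array([  1.49501245, -44.22419071,   2.42934555, -30.29139876,
         0.12192441,  -0.15375537,   0.45770098]), 'position': array([0.47577744, 0.02040771, 0.20615872]), 'ee_rot': array([-0.72588115,  1.76389297, -1.76299739]), 'force': array([-0.27423395,  0.43736727, -0.48363458]), 'ft_torque': array([-0.01664258, -0.03733554,  0.00502792]), 'width': 0.008420960079035696}
top bowl [0.5172 0.1608] 224 inl 220 [40  7 21  0  0 49 54 49]
side bowl [0.5175 0.1638] 228 inl 213 [29 41 35  0  9 23 37 39]
```

View pics/t3.png

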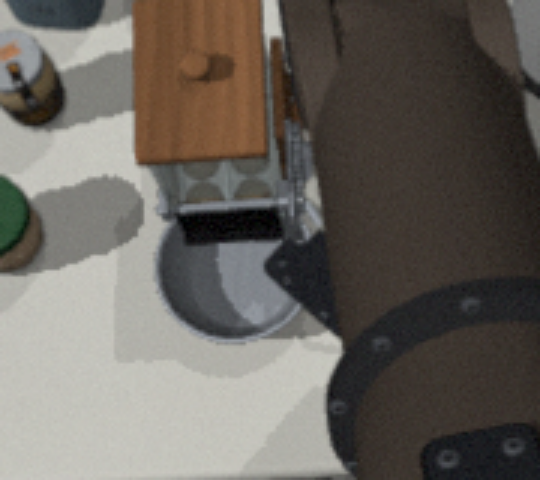

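The bowl sits centred under the spout; its rim circle is centred near (235,265) in the crop. I'll check the forearm's clearance to the cabinet.

```bash
python3 - <<'E'
from h import *
for n in("top","side"):
    im,d=get_image(n); P=cloud(n,d).reshape(-1,3)
    for z in np.arange(.15,.9,.07):
        k=(P[:,2]>z)&(P[:,2]<z+.07)&(P[:,1]>-.12)&(P[:,1]<.11)&(P[:,0]<.61)&(P[:,0]>.2)
        if k.any(): print(n,z.round(2),k.sum(),"max x pt",P[k][np.argmax(P[k,0])].round(3),"max y",P[k][np.argmax(P[k,1])].round(3))
E
```

```text
top 0.15 33 max x pt [0.6   0.099 0.153] max y [0.565 0.105 0.152]
top 0.29 473 max x pt [0.458 0.074 0.332] max y [0.436 0.11  0.334]
top 0.36 45 max x pt [0.472 0.073 0.393] max y [0.465 0.079 0.387]
top 0.57 989 max x pt [0.609 0.102 0.636] max y [0.594 0.11  0.634]
top 0.64 5266 max x pt [0.597 0.087 0.64 ] max y [0.597 0.087 0.64 ]
top 0.71 7469 max x pt [0.381 0.012 0.71 ] max y [0.27  0.055 0.726]
top 0.78 5332 max x pt [0.268 0.003 0.781] max y [0.21  0.04  0.781]
side 0.15 2 max x pt [0.542 0.109 0.152] max y [0.542 0.109 0.152]
side 0.29 964 max x pt [ 0.563 -0.015  0.329] max y [0.432 0.11  0.326]
side 0.36 751 max x pt [0.508 0.04  0.383] max y [0.461 0.082 0.388]
side 0.43 886 max x pt [0.506 0.047 0.44 ] max y [0.5   0.07  0.495]
side 0.5 848 max x pt [0.508 0.072 0.569] max y [0.478 0.075 0.569]
side 0.57 1781 max x pt [0.607 0.102 0.639] max y [0.596 0.11  0.631]
side 0.64 2855 max x pt [0.607 0.105 0.64 ] max y [0.594 0.108 0.641]
side 0.71 2558 max x pt [0.38  0.015 0.711] max y [0.265 0.057 0.735]
side 0.78 601 max x pt [ 0.266 -0.001  0.781] max y [0.231 0.043 0.781]
```

Request:
{"name": "carry_out", "arguments": {
  "steps": [0, 0.07, -0.02, 0, 0, 0, 0.15, -0.04, -0.2, 0, 0, 0.15, -0.04, -0.4, 0, 0, 0.15, -0.04, -0.5, 0, 0, 0.15, -0.04, -0.5, 0, 0, 0.15, -0.04, -0.5, 0]
}}

```text
clock: 9.05
position: [0.491, 0.0154, 0.1571]
ee_rot: [-0.727, 1.761, -1.761]
force: [-0.0, -0.4, 0.5]
width: 0.001
```

```bash
python3 - <<'E'
from h import *
o=arm.observe();print(o["position"],o["force"])
im,d=get_image("side"); cv2.imwrite("pics/s4.png",cv2.resize(im[190:310,190:350,::-1],None,fx=4,fy=4))
E
```

```text
[0.49100624 0.01544096 0.15709742] [-0.00177699 -0.43015387  0.47072217]
```

View pics/s4.png

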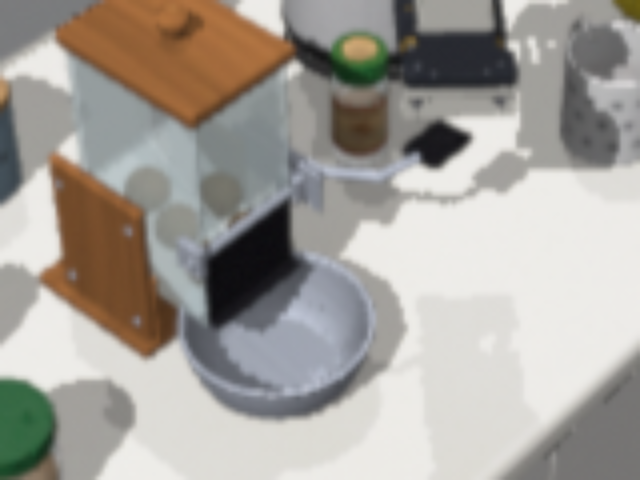

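This picture shows the bowl under the lid and the paddle at (437,143), but no arm above the paddle, although the state puts the TCP 12 mm over it. That doesn't add up, so I'll check before pressing.

```bash
python3 - <<'E'
from h import *
o=arm.observe();p=o["position"];print(o["clock"],p,o["joints"].round(3))
ims=[]
for n in("side","top"):
    im,d=get_image(n); uv=proj(n,[p,p+[0,0,.1],p+[0,0,.2]]); W=cloud(n,d)
    print(n,uv.round(0).tolist(),[W[int(v),int(u)].round(3).tolist() for u,v in uv])
    P=W.reshape(-1,3);k=(np.hypot(P[:,0]-p[0],P[:,1]-p[1])<.12)&(P[:,2]>.16)&(P[:,2]<.55)&(P[:,1]<.1); print("arm pts",k.sum())
    ims.append(im)
cv2.imwrite("pics/both.png",cv2.resize(np.hstack(ims)[...,::-1],(800,300)))
E
```

```text
9.1 [0.49129511 0.01546471 0.15741831] [-0.292  0.269  0.188  1.968 -0.063  0.909 -0.859]
side [[301.0, 221.0], [302.0, 194.0], [303.0, 164.0]] [[0.503, 0.005, 0.145], [0.462, 0.055, 0.299], [0.466, 0.05, 0.389]]
arm pts 3579
top [[275.0, 212.0], [275.0, 200.0], [274.0, 184.0]] [[0.325, 0.024, 0.737], [0.347, 0.023, 0.713], [0.371, 0.021, 0.695]]
arm pts 315
```

View pics/both.png

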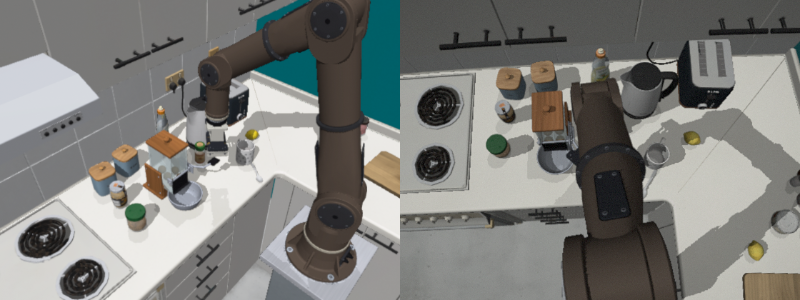

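The arm is there after all: the dark shape at the top of that crop is the gripper's body. I'll zoom in to see the tips.

```bash
python3 - <<'E'
from h import *
p=arm.observe()["position"]
im,d=get_image("side"); uv=proj("side",[p])[0]; c=cv2.resize(im[170:240,260:350,::-1],None,fx=8,fy=8,interpolation=cv2.INTER_CUBIC)
cv2.circle(c,tuple(int(x) for x in (uv-[260,170])*8),5,(0,0,255),1); cv2.imwrite("pics/z.png",c)
W=cloud("side",d)
for v in range(196,226,3): print(v,W[v,286:322:4,2].round(3).tolist())
E
```

```text
196 [0.069, 0.269, 0.288, 0.291, 0.291, 0.293, 0.291, 0.269, 0.002]
199 [0.056, 0.267, 0.286, 0.284, 0.285, 0.285, 0.285, 0.263, 0.003]
202 [0.103, 0.258, 0.288, 0.289, 0.287, 0.287, 0.283, 0.286, 0.003]
205 [0.106, 0.284, 0.284, 0.286, 0.285, 0.284, 0.285, 0.285, 0.287]
208 [0.091, 0.28, 0.287, 0.286, 0.284, 0.283, 0.284, 0.282, 0.283]
211 [0.081, 0.27, 0.28, 0.28, 0.276, 0.276, 0.278, 0.278, 0.276]
214 [0.065, 0.261, 0.267, 0.269, 0.27, 0.258, 0.258, 0.259, 0.259]
217 [0.052, 0.252, 0.251, 0.248, 0.251, 0.25, 0.251, 0.253, 0.251]
220 [0.039, 0.002, -0.003, -0.002, -0.005, 0.001, -0.002, -0.004, -0.0]
223 [0.023, -0.001, 0.002, 0.144, 0.146, 0.147, -0.001, 0.003, -0.004]
```

View pics/z.png

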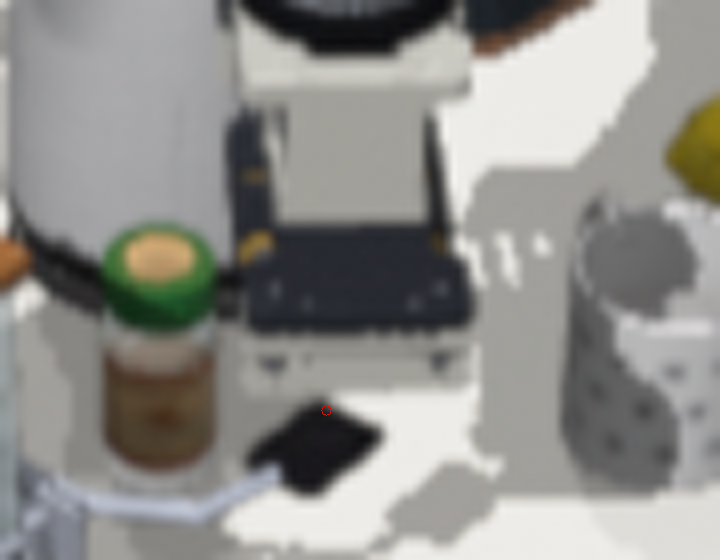

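The tips are nearly hidden by the gripper's body; the paddle is free at (315,445) in this crop. I'll descend slowly and feel for contact.

Request:
{"name": "carry_out", "arguments": {
  "steps": [0, 0, 0, -0.04, 0, 0, 0, 0, -0.08, 0, 0, 0, 0, -0.12, 0, 0, 0, 0, -0.15, 0, 0, 0, 0, -0.18, 0, 0, 0, 0, -0.18, 0, 0, 0, 0, -0.18, 0]
}}

```text
clock: 9.95
position: [0.4908, 0.0153, 0.1386]
ee_rot: [-0.728, 1.761, -1.761]
force: [0.2, -0.4, 0.7]
width: 0.001
```

Request:
{"name": "carry_out", "arguments": {
  "steps": [0, 0, 0, -0.04, 0, 0, 0, 0, -0.08, 0, 0, 0, 0, -0.1, 0, 0, 0, 0, -0.1, 0, 0, 0, 0, -0.1, 0]
}}

```text
clock: 10.45
position: [0.4907, 0.0153, 0.1286]
ee_rot: [-0.728, 1.761, -1.761]
force: [0.3, 0.3, -0.3]
width: 0.004
```

```bash
python3 - <<'E'
from h import *
p=arm.observe()["position"]; print(p,arm.observe()["force"])
im,d=get_image("side"); uv=proj("side",[p])[0]; c=cv2.resize(im[190:250,260:350,::-1],None,fx=8,fy=8,interpolation=cv2.INTER_CUBIC)
cv2.circle(c,tuple(int(x) for x in (uv-[260,190])*8),5,(0,0,255),1); cv2.imwrite("pics/z2.png",c)
W=cloud("side",d)
print("cols",list(range(286,322,3)))
for v in range(214,232,2): print(v,W[v,286:322:3,2].round(3).tolist())
E
```

```text
[0.49073981 0.01528878 0.12858162] [ 0.31114166  0.25890403 -0.26208395]
cols [286, 289, 292, 295, 298, 301, 304, 307, 310, 313, 316, 319]
214 [0.064, -0.004, 0.259, 0.258, 0.256, 0.259, 0.257, 0.255, 0.255, 0.257, 0.255, -0.009]
216 [0.057, -0.007, 0.257, 0.26, 0.254, 0.258, 0.257, 0.256, 0.257, 0.258, 0.255, -0.001]
218 [0.051, -0.002, 0.256, 0.258, 0.256, 0.256, 0.254, 0.257, 0.256, 0.252, 0.251, 0.001]
220 [0.039, 0.0, 0.249, 0.247, 0.249, 0.249, 0.25, 0.25, 0.246, 0.246, 0.249, 0.001]
222 [0.028, 0.001, 0.24, 0.24, 0.239, 0.242, 0.242, 0.24, 0.239, 0.239, 0.24, 0.0]
224 [0.026, 0.0, 0.231, 0.23, 0.226, 0.224, 0.228, 0.227, 0.226, 0.228, 0.225, 0.001]
226 [0.01, 0.006, 0.223, 0.219, 0.22, 0.222, 0.216, 0.22, 0.22, 0.215, 0.221, 0.002]
228 [0.009, -0.003, 0.143, 0.146, 0.142, 0.145, 0.138, -0.002, 0.001, 0.002, -0.002, -0.001]
230 [0.001, 0.0, 0.143, 0.142, 0.145, 0.145, -0.001, -0.001, 0.002, 0.004, -0.001, -0.003]
```

View pics/z2.png

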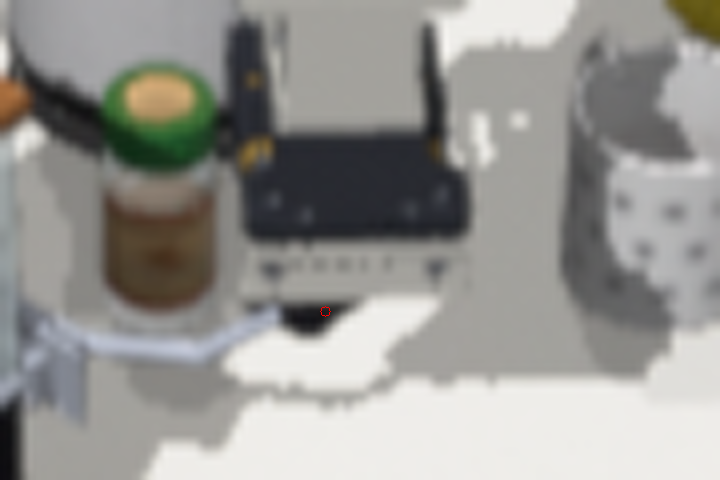

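No contact yet, and the paddle is still at z 0.145, so the tips sit higher than the reported TCP. I'll keep feeling downwards.

Request:
{"name": "carry_out", "arguments": {
  "steps": [0, 0, 0, -0.03, 0, 0, 0, 0, -0.06, 0, 0, 0, 0, -0.06, 0, 0, 0, 0, -0.06, 0]
}}

```text
clock: 10.9
position: [0.4907, 0.0153, 0.1225]
ee_rot: [-0.728, 1.761, -1.761]
force: [-0.1, 0.2, -0.9]
width: 0.007
```

```bash
python3 - <<'E'
from h import *
o=arm.observe();print(o["position"],o["force"],o["width"])
# look for finger points: top & side views, near TCP between table & body
for n in("top","side"):
    im,d=get_image(n); P=cloud(n,d).reshape(-1,3);c=im.reshape(-1,3)
    k=(abs(P[:,0]-.49)<.1)&(abs(P[:,1]-.015)<.1)&(P[:,2]>.1)&(P[:,2]<.24)
    for z in np.arange(.1,.24,.02):
        m=k&(P[:,2]>z)&(P[:,2]<=z+.02)
        if m.any(): print(n,z.round(2),m.sum(),P[m].min(0).round(3),P[m].max(0).round(3),c[m].mean(0).round(0))
E
```

```text
[0.49069778 0.01528942 0.12249626] [-0.0587788   0.20263677 -0.92748169] 0.006765098166789087
top 0.1 5 [0.562 0.096 0.109] [0.572 0.103 0.12 ] [58. 60. 63.]
top 0.12 156 [0.508 0.077 0.12 ] [0.589 0.114 0.14 ] [ 96.  98. 102.]
top 0.14 108 [0.513 0.076 0.14 ] [0.588 0.114 0.158] [88. 91. 95.]
top 0.16 1 [0.587 0.099 0.16 ] [0.587 0.099 0.16 ] [82. 87. 90.]
top 0.22 1 [0.433 0.091 0.239] [0.433 0.091 0.239] [68. 74. 77.]
side 0.1 9 [0.528 0.103 0.115] [0.541 0.109 0.119] [137. 139. 144.]
side 0.12 115 [0.476 0.022 0.12 ] [0.566 0.114 0.14 ] [148. 151. 159.]
side 0.14 54 [0.477 0.026 0.14 ] [0.567 0.112 0.148] [125. 128. 136.]
side 0.2 102 [ 0.405 -0.021  0.206] [0.573 0.104 0.22 ] [155. 153. 150.]
side 0.22 247 [ 0.398 -0.025  0.22 ] [0.573 0.104 0.24 ] [106. 104. 101.]
```

Request:
{"name": "carry_out", "arguments": {
  "steps": [0, 0, 0, -0.03, 0, 0, 0, 0, -0.06, 0, 0, 0, 0, -0.06, 0, 0, 0, 0, -0.06, 0]
}}

```text
clock: 11.4
position: [0.4908, 0.0153, 0.1164]
ee_rot: [-0.728, 1.761, -1.761]
force: [-0.3, -0.1, 0.2]
width: -0.001
```

```bash
cat >> h.py <<'E'
def pad():
    o=arm.observe(); print(o["position"].round(4),"F",o["force"].round(2),"w",round(o["width"],3))
    im,d=get_image("side"); W=cloud("side",d); P=W.reshape(-1,3); c=im.reshape(-1,3)
    k=(abs(P[:,0]-.49)<.025)&(abs(P[:,1]-.02)<.03)&(P[:,2]>.07)&(P[:,2]<.16)&(c.max(1)<60)
    print("paddle",k.sum(),np.median(P[k],0).round(3) if k.any() else None)
    l=(P[:,0]>.44)&(P[:,0]<.56)&(P[:,1]>.115)&(P[:,1]<.21)&(P[:,2]>.05)&(P[:,2]<.16)&(c.max(1)<50)
    print("lid",l.sum(),P[l].min(0).round(3),P[l].max(0).round(3)); return im,W
E
python3 -c "
from h import *
pad()"
```

```text
[0.4908 0.0153 0.1164] F [-0.26 -0.05  0.21] w -0.001
paddle 8 [0.483 0.037 0.136]
lid 464 [0.519 0.119 0.064] [0.547 0.205 0.13 ]
```

Request:
{"name": "carry_out", "arguments": {
  "steps": [0, 0, 0, -0.03, 0, 0, 0, 0, -0.06, 0, 0, 0, 0, -0.06, 0, 0, 0, 0, -0.06, 0]
}}

```text
clock: 11.85
position: [0.4908, 0.0153, 0.1105]
ee_rot: [-0.728, 1.761, -1.761]
force: [-0.1, 0.6, 0.7]
width: 0.005
```

```bash
python3 - <<'E'
from h import *
im,W=pad()
W0=cloud("side",np.load("side0.npy")); i0=cv2.imread("pics/side0.png").reshape(-1,3); P=W0.reshape(-1,3)
l=(P[:,0]>.44)&(P[:,0]<.56)&(P[:,1]>.115)&(P[:,1]<.21)&(P[:,2]>.05)&(P[:,2]<.16)&(i0.max(1)<50); print("lid0",l.sum(),P[l].min(0).round(3),P[l].max(0).round(3))
c=cv2.resize(im[200:260,220:330,::-1],None,fx=7,fy=7,interpolation=cv2.INTER_CUBIC); cv2.imwrite("pics/z3.png",c)
E
```

```text
[0.4908 0.0153 0.1105] F [-0.14  0.65  0.68] w 0.005
paddle 8 [0.484 0.036 0.129]
lid 502 [0.51  0.118 0.065] [0.544 0.204 0.131]
lid0 366 [0.534 0.122 0.061] [0.548 0.204 0.129]
```

View pics/z3.png

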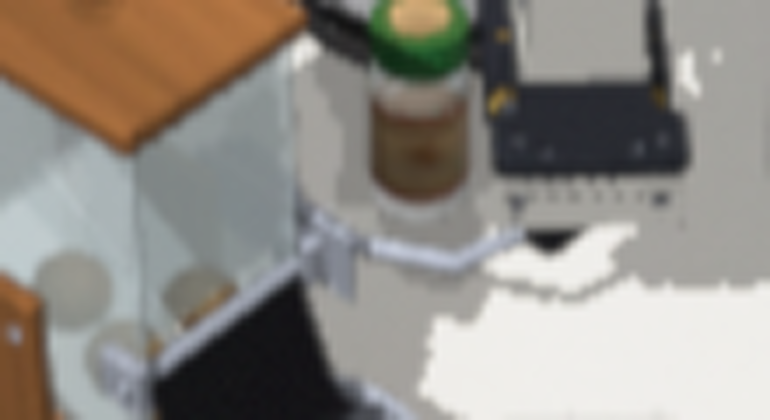

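The picture shows the lid already swung partly open, its lower edge leaning out at (340,400). So the tips are on the paddle: they meet it about 19 mm above the reported TCP, and the force reading doesn't show the spring. I'll go by the lid's measured angle instead and press on.

Request:
{"name": "carry_out", "arguments": {
  "steps": [0, 0, 0, -0.03, 0, 0, 0, 0, -0.07, 0, 0, 0, 0, -0.11, 0, 0, 0, 0, -0.15, 0, 0, 0, 0, -0.19, 0, 0, 0, 0, -0.22, 0, 0, 0, 0, -0.24, 0, 0, 0, 0, -0.24, 0]
}}

```text
clock: 12.7
position: [0.4918, 0.0154, 0.0866]
ee_rot: [-0.726, 1.76, -1.761]
force: [1.8, 0.3, 5.7]
width: 0.007
```

```bash
cat >> h.py <<'E'
def lid():
    from scipy.optimize import minimize_scalar
    o=arm.observe(); print(o["clock"],o["position"].round(4),"F",o["force"].round(2),"tau",o["joint_efforts"].round(1))
    for n in("side","top"):
        im,d=get_image(n); P=cloud(n,d).reshape(-1,3); c=im.reshape(-1,3)
        l=(P[:,0]>.44)&(P[:,0]<.56)&(P[:,1]>.125)&(P[:,1]<.2)&(P[:,2]>.058)&(P[:,2]<.18)&(c.max(1)<50)
        Q=P[l]
        if len(Q)<20: print(n,"lid?",len(Q)); continue
        u,s,v=np.linalg.svd((Q-Q.mean(0))[:,[0,2]],full_matrices=False); a=v[0]*-np.sign(v[0][1])
        print(n,"lid n",len(Q),"angle",round(float(np.arctan2(-a[0],-a[1])),3),"x",Q[:,0].min().round(3),Q[:,0].max().round(3),"z",Q[:,2].min().round(3),Q[:,2].max().round(3))
    return im
E
python3 -c "
from h import *
lid()"
```

```text
12.7 [0.4918 0.0154 0.0866] F [1.84 0.25 5.66] tau [ -0.  -49.4   2.1 -20.4  -0.1   0.6   0. ]
side lid n 525 angle 1.001 x 0.484 0.545 z 0.093 0.132
top lid n 762 angle 1.02 x 0.483 0.541 z 0.093 0.131
```

Request:
{"name": "carry_out", "arguments": {
  "steps": [0, 0, 0, -0.02, 0, 0, 0, 0, -0.04, 0, 0, 0, 0, -0.06, 0, 0, 0, 0, -0.07, 0, 0, 0, 0, -0.07, 0, 0, 0, 0, -0.07, 0]
}}

```text
clock: 13.4
position: [0.4918, 0.0154, 0.0798]
ee_rot: [-0.726, 1.76, -1.761]
force: [1.2, -1.0, 6.1]
width: 0.006
```

```bash
python3 -c "
from h import *
lid()"
```

```text
13.4 [0.4918 0.0154 0.0798] F [ 1.17 -0.97  6.07] tau [ -0.  -49.8   2.2 -20.1  -0.    0.5   0. ]
side lid n 524 angle 1.189 x 0.478 0.542 z 0.103 0.133
top lid n 792 angle 1.197 x 0.478 0.541 z 0.102 0.136
```

Lid is fully open at about 1.19 rad. I'll hold it while the nuts roll, then count them.

Request:
{"name": "carry_out", "arguments": {
  "steps": [0, 0, 0, -0.01, 0, 0, 0, 0, -0.01, 0, 0, 0, 0, -0.01, 0, 0, 0, 0, -0.01, 0, 0, 0, 0, -0.01, 0, 0, 0, 0, -0.01, 0, 0, 0, 0, -0.01, 0, 0, 0, 0, -0.01, 0, 0, 0, 0, -0.01, 0, 0, 0, 0, -0.01, 0, 0, 0, 0, -0.01, 0, 0, 0, 0, -0.01, 0]
}}

```text
clock: 14.7
position: [0.4918, 0.0154, 0.0789]
ee_rot: [-0.726, 1.76, -1.761]
force: [1.6, 0.7, 5.5]
width: 0.004
```

```bash
python3 - <<'E'
from h import *
lid(); im,_=get_image("side"); im2,_=get_image("top")
a=cv2.resize(im[210:300,200:310,::-1],(396,324),interpolation=cv2.INTER_CUBIC); b=cv2.resize(im2[180:270,165:275,::-1],(396,324),interpolation=cv2.INTER_CUBIC)
cv2.imwrite("pics/nuts.png",np.hstack([a,b]))
E
```

```text
14.7 [0.4918 0.0154 0.0789] F [1.65 0.74 5.49] tau [ -0.  -49.8   2.2 -20.   -0.    0.6   0. ]
side lid n 527 angle 1.209 x 0.476 0.542 z 0.105 0.135
top lid n 797 angle 1.204 x 0.478 0.541 z 0.103 0.136
```

View pics/nuts.png

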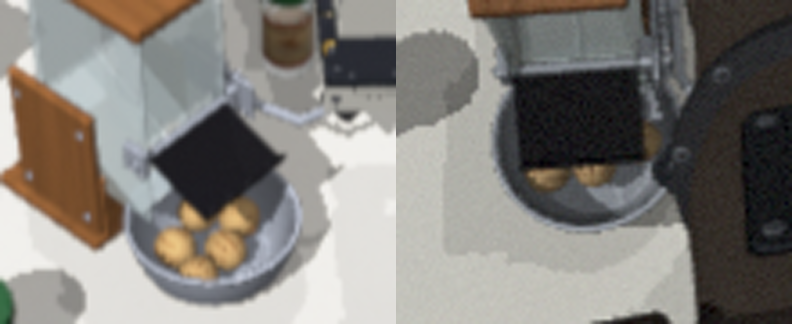

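The side view shows five walnuts in the bowl, at (197,212), (240,214), (175,245), (227,250) and (197,270), and an empty hopper. I'll let the lever up slowly.

Request:
{"name": "carry_out", "arguments": {
  "steps": [0, 0, 0, 0.015, 0, 0, 0, 0, 0.04, 0, 0, 0, 0, 0.065, 0, 0, 0, 0, 0.09, 0, 0, 0, 0, 0.115, 0, 0, 0, 0, 0.14, 0, 0, 0, 0, 0.165, 0, 0, 0, 0, 0.19, 0, 0, 0, 0, 0.215, 0, 0, 0, 0, 0.24, 0, 0, 0, 0, 0.265, 0, 0, 0, 0, 0.28, 0]
}}

```text
clock: 16.1
position: [0.491, 0.0153, 0.107]
ee_rot: [-0.727, 1.761, -1.761]
force: [-3.5, -0.9, 3.4]
width: 0.008
```

```bash
python3 -c "
from h import *
lid()"
```

```text
16.1 [0.491  0.0153 0.107 ] F [-3.47 -0.94  3.44] tau [ -0.  -50.1   2.3 -25.6  -0.1  -1.2  -0. ]
side lid n 488 angle 0.473 x 0.506 0.545 z 0.07 0.132
top lid n 585 angle 0.511 x 0.505 0.541 z 0.068 0.128
```

Request:
{"name": "carry_out", "arguments": {
  "steps": [0, 0, 0, 0.015, 0, 0, 0, 0, 0.03, 0, 0, 0, 0, 0.045, 0, 0, 0, 0, 0.06, 0, 0, 0, 0, 0.075, 0, 0, 0, 0, 0.09, 0, 0, 0, 0, 0.105, 0, 0, 0, 0, 0.12, 0, 0, 0, 0, 0.135, 0, 0, 0, 0, 0.15, 0, 0, 0, 0, 0.165, 0, 0, 0, 0, 0.17, 0]
}}

```text
clock: 17.4
position: [0.4912, 0.0154, 0.1239]
ee_rot: [-0.727, 1.761, -1.761]
force: [2.6, 0.4, 1.9]
width: 0.003
```

```bash
python3 -c "
from h import *
lid()"
```

```text
17.4 [0.4912 0.0154 0.1239] F [2.58 0.42 1.85] tau [ -0.1 -49.4   2.  -23.9  -0.1   0.6  -0. ]
side lid n 357 angle 0.064 x 0.532 0.547 z 0.062 0.129
top lid n 330 angle 0.119 x 0.53 0.544 z 0.059 0.123
```

Request:
{"name": "carry_out", "arguments": {
  "steps": [0, 0, 0, 0.01, 0, 0, 0, 0, 0.02, 0, 0, 0, 0, 0.03, 0, 0, 0, 0, 0.04, 0, 0, 0, 0, 0.05, 0, 0, 0, 0, 0.06, 0, 0, 0, 0, 0.08, 0, 0, 0, 0, 0.1, 0, 0, 0, 0, 0.15, 0, 0, 0, 0, 0.3, 0, 0, 0, 0, 0.6, 0, 0, 0, 0, 0.6, 0]
}}

```text
clock: 18.7
position: [0.493, 0.0154, 0.1871]
ee_rot: [-0.722, 1.758, -1.761]
force: [0.9, -0.4, 0.4]
width: 0.008
```

```bash
python3 - <<'E'
from h import *
lid(); bowl("top",[.518,.162]); im,W=bowl("side",[.518,.162])
P=W.reshape(-1,3); c=im.reshape(-1,3).astype(int)
k=(np.hypot(P[:,0]-.517,P[:,1]-.162)<.066)&(c[:,0]-c[:,2]>40)&(P[:,2]<.1); print("nut px",k.sum(),"z max",P[k,2].max(),"r max",np.hypot(P[k,0]-.517,P[k,1]-.162).max())
a=cv2.resize(im[180:300,180:340,::-1],None,fx=4,fy=4,interpolation=cv2.INTER_CUBIC); cv2.imwrite("pics/end.png",a)
E
```

```text
18.7 [0.493  0.0154 0.1871] F [ 0.92 -0.42  0.39] tau [ -0.2 -47.7   1.7 -28.5   0.    1.1  -0.1]
side lid n 348 angle 0.032 x 0.533 0.547 z 0.059 0.128
top lid n 301 angle 0.083 x 0.532 0.544 z 0.06 0.126
top bowl [0.5172 0.1608] 228 inl 224 [40 18 14  0  0 51 55 46]
side bowl [0.5178 0.1639] 232 inl 203 [28 36 29  0  6 25 41 38]
nut px 399 z max 0.06516758481242593 r max 0.05472311299356601
```

```bash
python3 - <<'E'
from h import *
for n in("side","top"):
    P=cloud(n,np.load(n+"0.npy")).reshape(-1,3); c=cv2.imread(f"pics/{n}0.png").reshape(-1,3)
    l=(P[:,0]>.44)&(P[:,0]<.56)&(P[:,1]>.125)&(P[:,1]<.2)&(P[:,2]>.058)&(P[:,2]<.18)&(c.max(1)<50); Q=P[l]
    v=np.linalg.svd((Q-Q.mean(0))[:,[0,2]],full_matrices=False)[2]; a=v[0]*-np.sign(v[0][1]); print(n,"start lid angle",np.arctan2(-a[0],-a[1]).round(3),Q[:,0].min().round(3))
im,d=get_image("side"); d0=np.load("side0.npy")
W=cloud("side",d).reshape(-1,3);W0=cloud("side",d0).reshape(-1,3)
for n,(x,y) in dict(mug=(.502,-.205),peanut=(.557,.368),honey=(.69,.343),spice=(.63,-.05),lemon=(.56,-.348),spoon=(.40,-.17)).items():
    r=[]
    for P in(W0,W):
        k=(np.hypot(P[:,0]-x,P[:,1]-y)<.06)&(P[:,2]>(.006 if n=="spoon" else .025))&(P[:,2]<.115); r.append(np.median(P[k],0).round(3).tolist())
    print(n,r)
arm.sign_off()
E
```

```text
side start lid angle 0.024 0.534
top start lid angle 0.072 0.533
mug [[0.493, -0.194, 0.064], [0.494, -0.194, 0.064]]
peanut [[0.549, 0.381, 0.089], [0.549, 0.381, 0.09]]
honey [[0.679, 0.357, 0.089], [0.679, 0.357, 0.089]]
spice [[0.624, -0.04, 0.079], [0.625, -0.04, 0.078]]
lemon [[0.556, -0.338, 0.041], [0.557, -0.339, 0.039]]
spoon [[0.42, -0.177, 0.01], [0.415, -0.175, 0.009]]
the job is handed in; nothing more can be done
```

The job is done and handed in at about 19 s of the 54 s allowed; the sign-off gave no verdict.

I pushed the bowl under the spout with the open fingertips. Then I pressed the paddle until the lid measured about 1.2 rad and held it there. I counted five walnuts in the bowl and saw the hopper empty. I let the lever up at 10–25 mm/s until the lid was shut, then lifted clear.

**Last checks:**
- **Bowl:** it stands at about (0.5175, 0.162), within 2 mm of my estimate of the spot.
- **Lid:** it reads as at the start to about 0.01 rad, so I take it as shut.
- **Walnuts:** all visible walnut surface lies within 55 mm of the bowl's axis. The highest point is 65 mm up, so the centres are lower.
- **Bystanders:** none moved measurably. The spoon's reading shifted 5 mm, and I did not work near it.

**What disagreed:**
- **TCP height:** the shut fingertips met the paddle about 19 mm above the reported TCP height.
- **Force reading:** it showed no spring load during the first 15 mm or so of the press, so I judged that part by the lid angle in the cameras.
- **Last picture:** the viewer's limit of 12 pictures was reached, so the final check rests on depth measurements.

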